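Set and lock the photo turntable

TASK

Get the terracotta figure ready for its catalogue photograph: with the fingertips, push the upright steel peg on the turntable disc round until it stands right in line with the little index tab on the plinth, and leave it there. Then push the ball-topped brake lever away from the robot, past the click of its first detent, all the way to its second stop so that it stays there. Push gently, grip or lift nothing, do not touch the fragile figure, leave the other things where they stand, and finish clear of everything.

Things in the scene. Friction and masses are not known exactly. Their poses are not given: they have to be found in the camera images.
- plinth: fixed grey turntable plinth, a box 240 mm (its x) by 345 mm (its y) by 50 mm high. Origin: on the table under the disc's axis (the box reaches from y = -202 to +142 mm). Its x points away from the robot, z up; yaw within 0.3 rad of the world's. The disc (210 mm across, top 66 mm above the table) turns about the vertical through the origin
- index_tab (a point): top centre of the aluminium index tab fixed on the plinth just outside the disc's edge: 12 mm wide, 26 mm long (radially), 12 mm high above the 50 mm deck; 124 mm from the disc's axis, straight at the plinth's +y (robot's left)
- disc (a joint): angle of the turntable disc (rad), counter-clockwise from above positive; 0 when the peg is in line with the tab. Starts at 0.5 to 1.15, the peg then on the robot's side of the tab, to be pushed clockwise, away from the robot. Stiff bearing: about 1.5 N at the peg starts it, and it stops when the push stops
- peg (a point): upright steel peg on the disc, 12 mm across with a 16 mm ball on top, 92 mm from the disc's axis, from the disc's top (66 mm above the table) to 110 mm above the table. This point is on the peg's axis, 86 mm above the table; its y axis points from the disc's axis to the peg
- figure (a point): fragile terracotta figure of a robed man in a tall hat, stuck upright with wax at the middle of the disc, about 50 mm wide and 115 mm tall (top about 181 mm above the table); it turns with the disc. This point: centre of its underside. Not to be touched
- lever (a joint): angle of the brake lever (rad): 0 = off, leaning 0.4 rad towards the robot (start 0 to 0.03); 0.4 = upright, first detent (drag); 0.8 = second stop (locked), leaning 0.4 rad away from the robot. It clicks into these three places by a spring: about 3 to 5 N at the ball takes it out of one, and past about 0.65 it snaps on to 0.8 by itself and stays
- lever_ball (a point): centre of the black ball, 24 mm across, on the lever's 9 mm steel stalk, 85 mm from the pivot. Pivot in the plinth's frame: x = 0, y = -155 mm, 15 mm above the table; the ball goes from x = -33 to +33 mm of the plinth, 93 to 100 mm above the table, over the deck (50 mm above the table)
- weight: bystander: small brass balance weight, 26 mm across, 36 mm tall, standing on the plinth's deck beyond the lever. Origin: centre of its underside
- loupe: bystander: black waisted hand loupe, 44 mm across, 42 mm tall, on the table left of the plinth. Origin: centre of its underside
- brush: bystander: dusting brush 170 mm long lying on the table between robot and plinth. Origin: between its ends on its underside
- jar: bystander: small jar with a metal cap, 52 mm across, 65 mm tall, on the table right of the plinth. Origin: centre of its underside
- bowl: bystander: terracotta bowl, 96 mm across, 40 mm tall, on the table left of the plinth. Origin: centre of its underside
- carton: bystander: small carton 110 x 90 x 60 mm on the table far right. Origin: centre of its underside

How it is judged:
By the outcome, as a careful person would: the job done as asked, in the order asked, and still so for the second after the job is handed in, with the robot touching nothing.
It also fails if it takes over 61 s, if anything falls off the work surface, if the arm or the gripper's body presses on something with over 40 N, if the wrist force passes 120 N, or if a joint passes its speed limit or range.

ROBOT

A 6-joint arm with a two-finger parallel gripper is mounted at the origin on the work surface. World frame = base frame: x ahead of the robot, y to its left, z up, the work surface at z = 0. Lengths are in mm, angles in degrees, forces in N, time in s.
With the tool pointing down it reaches from about 300 to 850 mm from the base axis. Payload 4.2 kg.
Tool frame: the origin (TCP) lies on the centre line of the jaws, within the pads' length; the fingertips stand 14 mm ahead of it and the grasp point (between the pads) lies 5 mm behind it; x points along the fingers, y is the direction in which the jaws open and shut, and the axes are right-handed (so a half turn about x gives the same grasp; the last joint's range is limited). The gripper opens to 91 mm and grips with 3 to 60 N. Pads are 32 mm wide; open, the fingers measure 118 mm over their backs; the gripper's body (76 mm by 178 mm) begins 60 mm behind the grasp point.
Start: joints at [-77.177, 18.312, 89.639, -0, 72.044, -1.146], TCP at [138.802, -558.01, 227.976] pointing down, gripper open.
Joint ranges: [-177.97, 177.97], [-48.28, 115.42], [12.27, 149.76], [-77.06, 257.06], [2.81, 150.46], [-146.56, 146.56]. Speed limits (degrees/s): [147.25, 147.25, 180, 180, 180, 180].

INTERFACE

Orientations are given as [roll, pitch, yaw] about the fixed x, y, z axes, in that order (R = Rz(yaw) Ry(pitch) Rx(roll)).
In Python, from workcell import readout, optics, env gives the robot as it stands.
- The arm moves only by the shell command python3 -m creep 'ROWS' [OPENING] [FORCE]. ROWS is JSON, a list of rows, each an object with "translation": the shift along the world's x, y, z in cm, a list of three; "delta_rot": the turn, a rotation vector about the world's x, y, z in rad, a list of three. In form: [{"translation": [dx, dy, dz], "delta_rot": [rx, ry, rz]}, ...]. A call has 1 to 5 rows; each row shifts and turns the commanded pose from where the row before left it; what a row does not reach is not made up. A row lasts 1/12 s, in which the tool goes at most 41.7 mm and 7.16 degrees, less where a joint would pass 70% of its speed; a pose out of reach is approached as far as the arm can. A call with a gripper value outside its range is refused whole. OPENING is the gripper's target within -1 to 1 (fully open at 1, half-way at 0, shut at -1), set as the call begins (- or left out, the last holds). The fingers move at their own pace and stop on an object; FORCE is the grip in N (left out, the last holds). Time passes only in rows, so rows that do not move let the fingers close. It gives the time, the measured TCP pose, the force and the opening at its end, in the units of the state.
- readout.state(): the state, without advancing time (a new reading comes with each control period).
- optics.grab_frame(name): name is "side" or "top"; returns (picture, depth): 480x640x3 uint8, red, green, blue; 480x640 float32, mm along the optical axis (not along the pixel's ray), 0 where there is no reading.
- optics.camera_params(name): a dict with "mtx" (3x3 intrinsics, pixels), "k1" (the pictures are not rectified: a ray, as slopes to the right and down, at radius r is drawn at 1 + k1 r^2 times it, then the intrinsics apply), "R" (3x3) and "t" (3): a world point X has camera coordinates R X + t. Camera axes: x right, y down, z forward; pixel columns grow to the right and rows downward; lengths in mm; the calibration is good to about 2 mm. A picture is of the moment at which its call begins. camera_params takes no time and is no camera call.
- env.job_done(): hands the job in, once; it reports no verdict.
The state is a dict: "time_s": time; "qpos": joint angles; "qvel": joint speeds; "effort": joint torques, N m; "ee_pos": TCP position; "ee_rot": TCP orientation; "force": force on the tool from outside, world axes, zero at the start; "torque": the same for the moment, N m; "gripper_width": finger opening in mm.
Only numpy, scipy, OpenCV 4.12 (cv2) and the standard library are available. Lean on these libraries where they do the work, as an engineer would, in place of code of your own. Each camera call takes 0.05 s, during which the arm holds its last target.

## Working session

There is one attempt and no reset: what is moved stays moved. The work goes in short steps, Python scripts to look and compute and a shell command to move; the robot and the scene stay as the last step left them, time stands still between calls to the robot, and variables do not carry over. Pictures are saved under pics/ and viewed, and the job is handed in when it is done.

```bash
ls; mkdir -p pics; python3 - <<'E'
from workcell import readout, optics, env
import cv2,numpy as np
print(readout.state())
for n in("side","top"):
    p,d=optics.grab_frame(n); cv2.imwrite(f"pics/{n}0.png",p[:,:,::-1]); np.savez(f"/tmp/{n}0.npz",p=p,d=d)
    print(n,optics.camera_params(n))
E
```

```text
pics
{'time_s': 0.0, 'qpos': array([-7.71769669e+01,  1.83503495e+01,  8.97076913e+01, -1.14529698e-03,
        7.20420045e+01, -1.14459586e+00]), 'qvel': array([ 0.11558269,  0.01721717,  0.06793056, -0.00832534, -0.06104803,
       -0.03190944]), 'effort': array([-3.02999601e-03, -4.12468672e+01, -2.31975496e+01,  7.24301208e-02,
        4.56100318e-02, -1.32936766e-04]), 'ee_pos': array([ 138.69008778, -557.52468171,  227.1244876 ]), 'ee_rot': array([-90.5210182 ,  89.89994884, 103.44696485]), 'force': array([-0.04173721, -0.84863304,  0.24941407]), 'torque': array([-0.04040652, -0.00592585, -0.03834769]), 'gripper_width': 90.88670290437213}
side {'mtx': array([[499.1916463 ,   0.        , 320.30425276],
       [  0.        , 499.1916463 , 226.63284717],
       [  0.        ,   0.        ,   1.        ]]), 'k1': -0.12993440879719936, 'R': array([[-0.97341075, -0.22862713, -0.01418295],
       [-0.14575779,  0.6659685 , -0.73160141],
       [ 0.17670933, -0.7100814 , -0.68158508]]), 't': array([ 542.21156951,  159.91834572, 1073.02881123])}
top {'mtx': array([[607.40696515,   0.        , 323.99759371],
       [  0.        , 607.40696515, 240.89738099],
       [  0.        ,   0.        ,   1.        ]]), 'k1': -0.023048065168336348, 'R': array([[ 0.01453482, -0.99986118, -0.00814652],
       [-0.99494384, -0.01365265, -0.09950052],
       [ 0.09937549,  0.00955156, -0.99500416]]), 't': array([  -8.29408014,  569.70799194, 1443.22170837])}
```

View pics/side0.png

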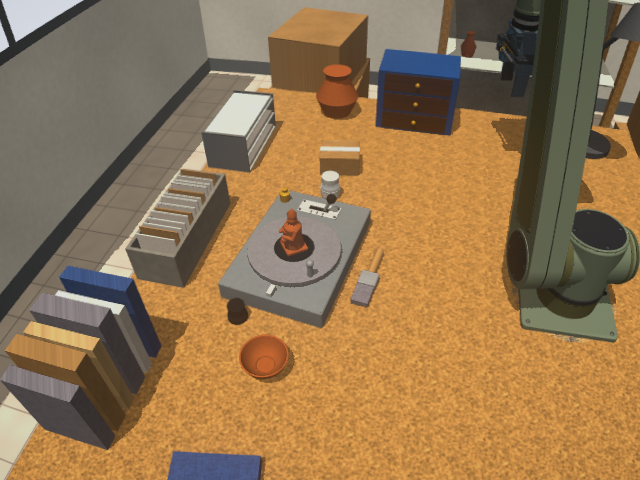

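View pics/top0.png

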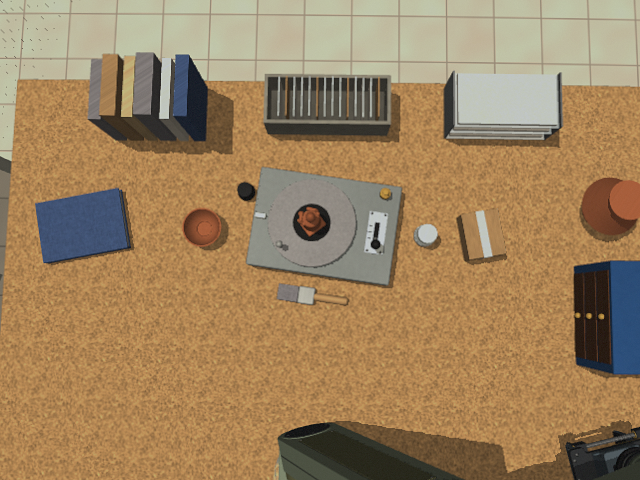

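The side view shows the peg's ball at about (310,265), the tab at (271,290) and the lever ball at (331,198). In the top view the peg is at (281,244), the tab at (260,215), the lever ball at (375,244) and the weight at (385,193). I'll enlarge both to measure.

```bash
cat > h.py <<'E'
import numpy as np,cv2
from workcell import readout,optics,env
def cam(n):
    c=optics.camera_params(n); return c
def proj(n,X):
    c=cam(n);x=np.atleast_2d(X)@c["R"].T+c["t"];s=x[:,:2]/x[:,2:];r=(s**2).sum(1,keepdims=True)
    s=s*(1+c["k1"]*r);return s*[c["mtx"][0,0],c["mtx"][1,1]]+c["mtx"][:2,2]
def ray(n,uv):
    c=cam(n);d=(np.array(uv,float)-c["mtx"][:2,2])/[c["mtx"][0,0],c["mtx"][1,1]];s=d.copy()
    for _ in range(20): s=d/(1+c["k1"]*(s@s))
    D=c["R"].T@np.array([s[0],s[1],1]);return -c["R"].T@c["t"],D
def atz(n,uv,z):
    o,D=ray(n,uv);return o+D*(z-o[2])/D[2]
def crop(n,p,box,k,name):
    u0,v0,u1,v1=box;cv2.imwrite(name,cv2.resize(p[v0:v1,u0:u1,::-1],None,fx=k,fy=k,interpolation=cv2.INTER_CUBIC))
E
python3 - <<'E'
from h import *
for n,b,k in(("top",(235,155,415,295),4),("side",(210,165,390,325),4)):
    crop(n,np.load(f"/tmp/{n}0.npz")["p"],b,k,f"pics/{n}0z.png")
E
```

```text
(no output)
```

View pics/top0z.png

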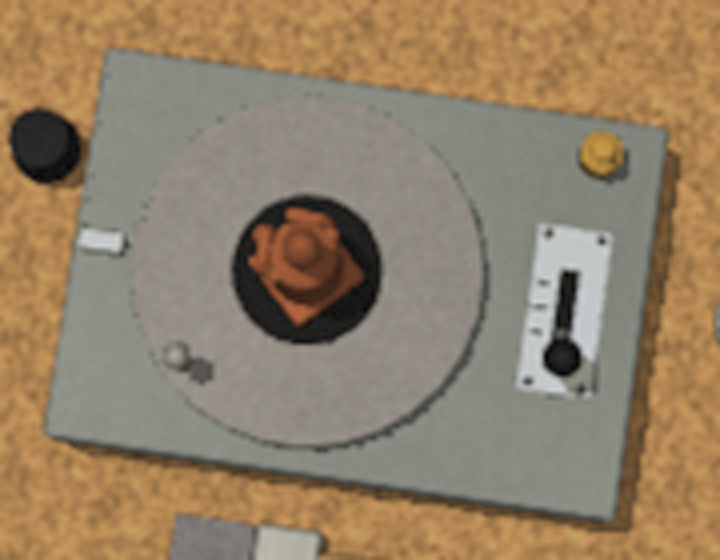

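View pics/side0z.png

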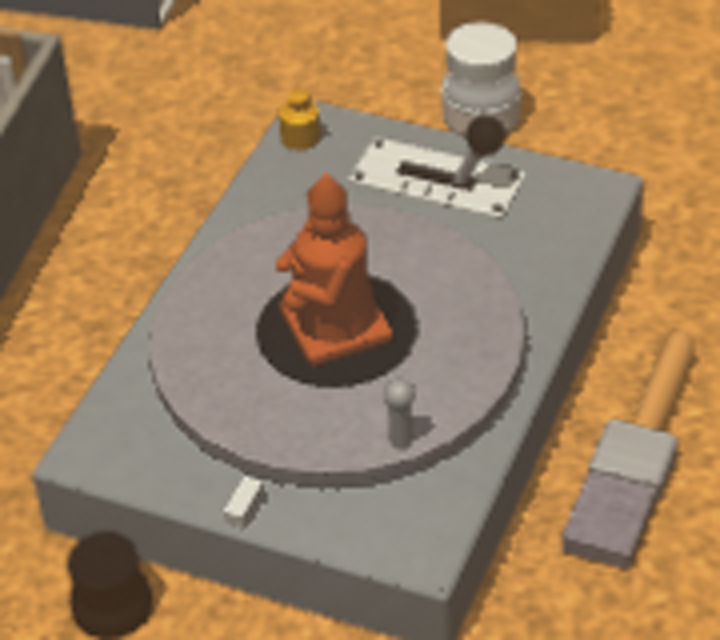

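Zoomed, top crop: deck corners at (108,50), (665,130), (612,520) and (48,434); peg ball (176,355); tab (103,241); lever ball (562,356). Next I'll fit the plinth to both cameras.

```bash
cat > fit.py <<'E'
from h import *
from scipy.optimize import least_squares
def full(n,b,P): return (np.array(P,float)+.5)/4-.5+b[:2]
BT=np.array([235,155]);BS=np.array([210,165])
# far-left(+x,+y), far-right(+x,-y), near-right(-x,-y), near-left(-x,+y), tab, 
loc=np.array([[120,142.5,50],[120,-202.5,50],[-120,-202.5,50],[-120,142.5,50],[0,124,62]])
T=full("top",BT,[(108,50),(665,130),(612,520),(48,434),(102,237)])
S=full("side",BS,[(38,478),(318,102),(642,180),(447,597),(246,496)])
def W(p,L):
    c,s=np.cos(p[2]),np.sin(p[2]);L=np.atleast_2d(L)
    return np.c_[p[0]+c*L[:,0]-s*L[:,1],p[1]+s*L[:,0]+c*L[:,1],L[:,2]]
def L_(p,X):
    c,s=np.cos(p[2]),np.sin(p[2]);d=X[:2]-p[:2];return np.array([c*d[0]+s*d[1],-s*d[0]+c*d[1],X[2]])
if __name__=="__main__":
    for nm,use in(("top",[("top",T)]),("side",[("side",S)]),("both",[("top",T),("side",S)])):
        f=lambda p:np.concatenate([(proj(n,W(p,loc))-Q).ravel() for n,Q in use])
        r=least_squares(f,[550,0,-.1]);print(nm,r.x,np.round(r.fun,1))
    p=r.x
    print("tab",W(p,loc)[4])
    for n,B,pb,lb in(("top",BT,(176,355),(562,356)),("side",BS,(400,393),(486,135))):
        x=L_(p,atz(n,full(n,B,pb),103)); print(n,"peg loc",x,np.hypot(*x[:2]),"angle",np.arctan2(-x[0],x[1]))
        x=L_(p,atz(n,full(n,B,lb),93)); print(n,"ball loc",x)
    print("weight",L_(p,atz("top",full("top",BT,(602,150)),86+0)))
    print("jar",atz("top",(427,235),65),"bowl",atz("top",(202,228),40),"loupe",atz("top",(246,191),42))
E
python3 fit.py
```

```text
top [ 6.10295288e+02  2.96634400e+01 -1.34729230e-01] [-0.7 -1.4  1.5 -0.7  0.9  0.6 -1.7  0.5 -0.1  0.8]
side [ 6.04530561e+02  3.41879487e+01 -1.49674753e-01] [-1.4 -1.6 -3.9 -2.1  3.8  0.   0.8  2.   0.4 -0. ]
both [ 6.07595072e+02  3.12361541e+01 -1.40879152e-01] [-1.  -0.6  1.   0.9 -0.1  2.2 -2.6  1.3 -0.7  1.6 -1.9 -2.3 -5.5 -2.9
  2.2 -1.4  0.4  0.3 -0.1 -1.2]
tab [625.00635956 154.00767789  62.        ]
top peg loc [-62.03843657  63.99678679 103.        ] 89.13111876168607 angle 0.7698612953200323
top ball loc [ -27.38507217 -155.86235631   93.        ]
side peg loc [-64.36181146  66.34188596 103.        ] 92.4320756417316 angle 0.7702499840704287
side ball loc [ -29.50872564 -154.34604228   93.        ]
weight [  96.99065201 -161.69376625   86.        ]
jar [ 583.45234641 -243.74666383   65.        ] bowl [595.86338081 294.69475989  40.        ] loupe [687.354826   190.44589201  42.        ]
```

The residuals of a few pixels are too large, so I'll check the depths and overlay the fit.

```bash
python3 - <<'E'
from fit import *
p=np.array([607.6,31.2,-.141])
def unp(n,uv,d):
    o,D=ray(n,uv); return o+D*d   # D has unit z in cam
for n in("top","side"):
    z=np.load(f"/tmp/{n}0.npz");d=z["d"]
    for nm,L in(("deck",[80,130,50]),("deck",[-100,-100,50]),("deck",[100,-100,50]),("deck",[-105,120,50]),("disc",[70,40,66]),("disc",[-70,-40,66]),("tbl",[-170,0,0]),("tbl",[-150,150,0]),("tbl",[0,200,0])):
        uv=np.round(proj(n,W(p,[L]))[0]).astype(int);X=unp(n,uv,float(np.median(d[uv[1]-1:uv[1]+2,uv[0]-1:uv[0]+2])));print(n,nm,np.round(X-W(p,[L])[0],1))
    im=z["p"][:,:,::-1].copy();B=(BT if n=="top" else BS);k=4
    im=cv2.resize(im[B[1]:B[1]+160,B[0]:B[0]+190],None,fx=k,fy=k,interpolation=cv2.INTER_CUBIC)
    def dr(L,c): 
        q=(proj(n,W(p,L))-B+.5)*k-.5; cv2.polylines(im,[np.round(q).astype(int)],True,c,1)
    dr(loc[:4],(0,0,255)); a=np.linspace(0,6.28,60)
    dr(np.c_[105*np.cos(a),105*np.sin(a),66+0*a],(255,0,0))
    dr(np.array([[-6,111,62],[6,111,62],[6,137,62],[-6,137,62]]),(0,255,0))
    b=loc[:4].copy();b[:,2]=0;dr(b,(0,255,255))
    cv2.imwrite(f"pics/ov_{n}.png",im)
E
```

```text
top deck [ 0.6 -0.1  1.7]
top deck [-0.4 -0.  -0.1]
top deck [-1.1 -0.9  2.3]
top deck [-0.9  0.9 -0.4]
top disc [-0.3 -0.3 -0.4]
top disc [ 0.  -0.2 -1.4]
top tbl [-0.8 -1.7 22.3]
top tbl [ 0.5 -0.3 -0.8]
top tbl [0.6 0.1 2.1]
side deck [0.2 1.5 0.8]
side deck [ 1.2 -2.5 -1.8]
side deck [ 0.2 -2.6 -0.6]
side deck [-0.4  0.9  0.6]
side disc [-0.3 -2.1 -0.8]
side disc [0.6 0.2 0.7]
side tbl [-1.6 14.4 17. ]
side tbl [0.7 0.8 0.5]
side tbl [-0.2 -0.5 -0.2]
```

View pics/ov_top.png

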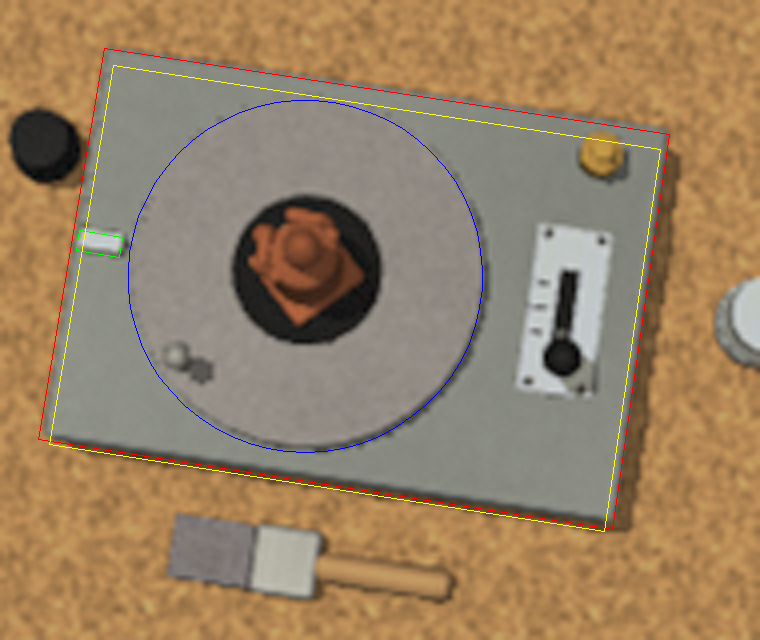

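View pics/ov_side.png

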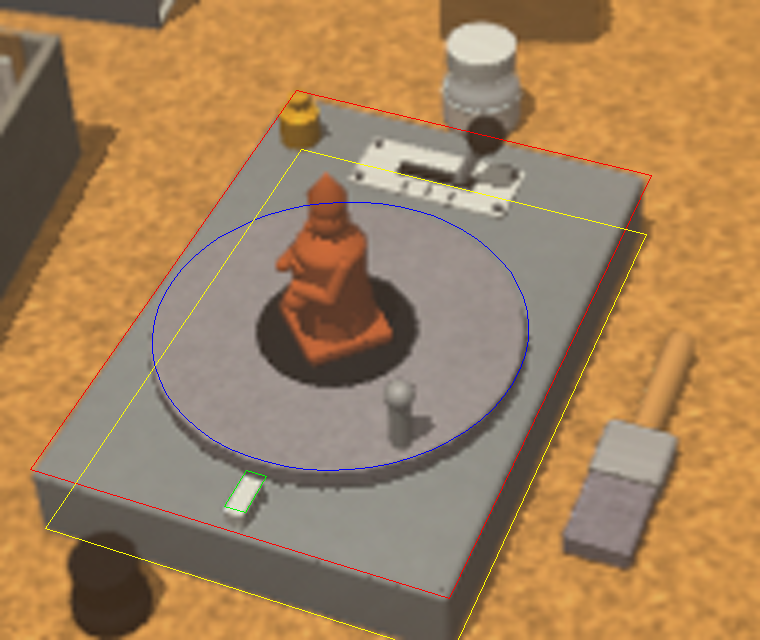

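The overlay agrees to about 2 mm, which is calibration level. Next I'll work out the approach targets.

```bash
cat >> h.py <<'E'
from scipy.spatial.transform import Rotation as Ro
O=np.array([608.3,31.4]);YAW=-0.140
def pushpose(th,r,back):  # TCP xy behind peg
    f=th+YAW;u=np.array([-np.sin(f),np.cos(f)]);t=np.array([np.cos(f),np.sin(f)]);return O+r*u-back*t,f
def lev(x,y=-155.):
    c,s=np.cos(YAW),np.sin(YAW);return O+[c*x-s*y,s*x+c*y]
def yawnow(s):
    R=Ro.from_euler('xyz',s["ee_rot"],degrees=True).as_matrix();a=np.arctan2(R[1,1],R[0,1]);return a,R
E
python3 - <<'E'
from h import *
s=readout.state();a,R=yawnow(s);print(np.round(R,3),a,s["ee_pos"])
for th,b in((.77,60),(.77,22),(0,22),(0,70)):
    c,f=pushpose(th,100,b);print(th,b,c,"yaw",f,"d",c-s["ee_pos"][:2],"dyaw",(f-a+np.pi/2)%np.pi-np.pi/2)
print(lev(-80),lev(-60),lev(0),lev(10))
E
```

```text
[[-0.     0.241 -0.97 ]
 [ 0.002 -0.97  -0.241]
 [-1.    -0.002 -0.   ]] -1.327051439822623 [ 138.68297887 -557.61039331  227.21468985]
0.77 60 [500.90387371  76.85406535] yaw 0.63 d [362.22089483 634.46445867] dyaw -1.18454121376717
0.77 22 [531.60891902  99.24156616] yaw 0.63 d [392.92594015 656.85195947] dyaw -1.18454121376717
0 22 [600.46955955 133.49154814] yaw -0.14 d [461.78658067 691.10194146] dyaw 1.187051439822623
0 70 [552.93919173 140.18961765] yaw -0.14 d [414.25621286 697.80001096] dyaw 1.187051439822623
[ 507.45353753 -110.92003024] [ 527.25785746 -113.71089253] [ 586.67081723 -122.08347941] [ 596.57297719 -123.47891056]
```

```bash
python3 -m creep '[{"translation":[1.2,2.1,0],"delta_rot":[0,0,0.06]},{"translation":[1.8,3.15,0],"delta_rot":[0,0,0.098]},{"translation":[1.8,3.15,0],"delta_rot":[0,0,0.098]},{"translation":[1.8,3.15,0],"delta_rot":[0,0,0.098]},{"translation":[1.8,3.15,0],"delta_rot":[0,0,0.098]}]' -1 10
```

```text
time_s: 0.52
ee_pos: [223.1, -409.3, 227.5]
ee_rot: [-115.6, 89.9, 104.5]
force: [0.1, 0.3, -0.1]
gripper_width: 60.7
```

```bash
python3 -m creep '[{"translation":[1.8,3.15,0],"delta_rot":[0,0,0.098]},{"translation":[1.8,3.15,0],"delta_rot":[0,0,0.098]},{"translation":[1.8,3.15,0],"delta_rot":[0,0,0.098]},{"translation":[1.8,3.15,0],"delta_rot":[0,0,0.098]},{"translation":[1.8,3.15,0],"delta_rot":[0,0,0.098]}]'
```

```text
time_s: 0.93
ee_pos: [313.0, -251.7, 227.8]
ee_rot: [-147.0, 90.0, 101.1]
force: [0.6, -0.3, -0.5]
gripper_width: 27.5
```

```bash
python3 -m creep '[{"translation":[1.8,3.15,0],"delta_rot":[0,0,0.098]},{"translation":[1.8,3.15,0],"delta_rot":[0,0,0.098]},{"translation":[1.8,3.15,0],"delta_rot":[0,0,0.098]},{"translation":[1.8,3.15,0],"delta_rot":[0,0,0.098]},{"translation":[1.8,3.15,0],"delta_rot":[0,0,0.098]}]'
```

```text
time_s: 1.35
ee_pos: [403.1, -94.2, 227.9]
ee_rot: [-61.9, 90.0, -145.6]
force: [0.5, -1.2, 0.6]
gripper_width: 0.3
```

```bash
python3 -m creep '[{"translation":[1.8,3.15,0],"delta_rot":[0,0,0.098]},{"translation":[1.8,3.15,0],"delta_rot":[0,0,0.098]},{"translation":[1.8,3.15,0],"delta_rot":[0,0,0.098]},{"translation":[1,1.8,0],"delta_rot":[0,0,0.098]},{"translation":[0,0,0],"delta_rot":[0,0,0.098]}]'; python3 - <<'E'
from h import *
s=readout.state();a,R=yawnow(s);print(a,s["qpos"])
c,f=pushpose(.77,100,60);print(c-s["ee_pos"][:2],f-a, s["ee_pos"])
E
```

```text
time_s: 1.77
ee_pos: [468.5, 19.9, 227.5]
ee_rot: [127.4, 89.9, 72.0]
force: [-0.2, -0.4, -1.4]
gripper_width: 0.1
0.6039408836562055 [ 9.60869429e-01  8.72656349e+00  1.02744820e+02  9.85063175e-02
  6.84972102e+01 -3.36785159e+01]
[32.37114475 56.97965818] 0.02605911634379454 [468.53272896  19.87440718 227.49923466]
```

```bash
python3 -m creep '[{"translation":[1.1,1.9,-2],"delta_rot":[0,0,0.026]},{"translation":[1.1,1.9,-2.5],"delta_rot":[0,0,0]},{"translation":[1.0,1.9,-3],"delta_rot":[0,0,0]},{"translation":[0,0,-3],"delta_rot":[0,0,0]},{"translation":[0,0,-2.8],"delta_rot":[0,0,0]}]'; python3 - <<'E'
from h import *
for n,b in(("top",(235,155,415,295)),("side",(210,165,390,325))):
    p,d=optics.grab_frame(n); crop(n,p,b,4,f"pics/{n}1z.png")
s=readout.state();a,R=yawnow(s);print(a,s["ee_pos"],s["force"])
for bk in(60,22):
    c,f=pushpose(.77,100,bk);print(c-s["ee_pos"][:2],f-a)
E
```

```text
time_s: 2.18
ee_pos: [498.7, 74.5, 93.2]
ee_rot: [-130.3, 90.0, 175.4]
force: [0.3, -0.2, -0.1]
gripper_width: 0.9
0.6216752502919376 [495.12109219  73.33400422  90.82639928] [-0.70390774  0.24688666 -0.51179759]
[5.78278152 3.52006114] 0.008324749708062407
[36.48782683 25.90756194] 0.008324749708062407
```

View pics/top1z.png

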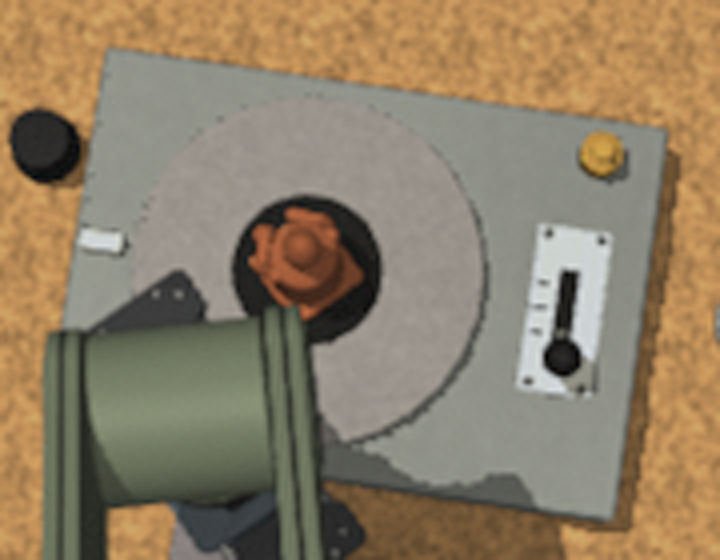

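View pics/side1z.png

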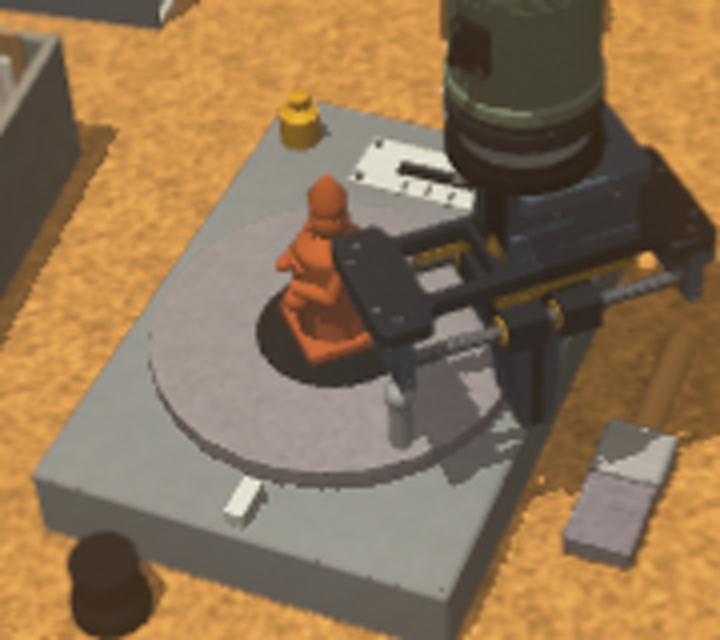

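The top view is blocked by the wrist. In the side view the fingers are behind the peg at about (535,420) in the crop, the peg ball is at (400,395), and the body is clear of the figure. I'll advance towards contact.

```bash
python3 -m creep '[{"translation":[0.8,0.6,0],"delta_rot":[0,0,0]},{"translation":[0.8,0.6,0],"delta_rot":[0,0,0]},{"translation":[0.8,0.6,0],"delta_rot":[0,0,0]},{"translation":[0,0,0],"delta_rot":[0,0,0]}]'; python3 - <<'E'
from h import *
s=readout.state();a,R=yawnow(s);print(a,s["ee_pos"],s["force"])
c,f=pushpose(.77,100,22);print(c-s["ee_pos"][:2],f-a)
E
```

```text
time_s: 2.62
ee_pos: [526.5, 92.9, 97.0]
ee_rot: [66.7, 89.6, 12.3]
force: [-0.2, -0.1, 0.5]
gripper_width: 0.2
0.6214372673020043 [526.53856174  92.86423866  97.03621852] [-0.17197826 -0.09780207  0.50607674]
[5.07035728 6.37732749] 0.008562732697995679
```

```bash
python3 -m creep '[{"translation":[0.15,0.18,0],"delta_rot":[0,0,0]},{"translation":[0.15,0.18,0],"delta_rot":[0,0,0]},{"translation":[0.15,0.18,0],"delta_rot":[0,0,0]},{"translation":[0,0,0],"delta_rot":[0,0,0]}]'; python3 - <<'E'
from h import *
s=readout.state();a,R=yawnow(s);print(a,s["ee_pos"],s["force"])
c,f=pushpose(.77,100,22);print(c-s["ee_pos"][:2],f-a)
ths=np.arange(.77,-.2,-.1)
P=np.array([pushpose(t,100,21)[0] for t in ths]);print(np.c_[ths[1:],np.diff(P,axis=0)])
E
```

```text
time_s: 2.95
ee_pos: [527.5, 97.1, 95.2]
ee_rot: [74.8, 90.0, 20.3]
force: [0.1, -0.3, -0.2]
gripper_width: 0.6
0.6210682549527302 [527.48599936  97.09744779  95.2109287 ] [ 0.08378943 -0.29895928 -0.19021242]
[4.12291966 2.14411836] 0.00893174504726979
[[ 0.67        7.21077087  7.23379597]
 [ 0.57        7.89692162  6.47778123]
 [ 0.47        8.50416893  5.65704264]
 [ 0.37        9.0264454   4.77978075]
 [ 0.27        9.45853262  3.85476087]
 [ 0.17        9.7961133   2.89122549]
 [ 0.07       10.03581446  1.89880195]
 [-0.03       10.17524107  0.8874062 ]
 [-0.13       10.21300004 -0.13285621]]
```

```bash
python3 -m creep '[{"translation":[0.4,0.25,0],"delta_rot":[0,0,0]},{"translation":[0.3,0.29,0],"delta_rot":[0,0,-0.04]},{"translation":[0.3,0.29,0],"delta_rot":[0,0,-0.04]},{"translation":[0.31,0.27,0],"delta_rot":[0,0,-0.04]},{"translation":[0.31,0.26,0],"delta_rot":[0,0,-0.04]}]'; python3 - <<'E'
from h import *
p,d=optics.grab_frame("side"); crop("side",p,(210,165,390,325),4,"pics/side2z.png")
s=readout.state();a,R=yawnow(s);print(a,s["ee_pos"],s["force"])
c,f=pushpose(a-YAW,100,21);print(a-YAW,c-s["ee_pos"][:2])
E
```

```text
time_s: 3.37
ee_pos: [542.8, 110.4, 94.9]
ee_rot: [-103.0, 89.9, -166.8]
force: [-2.6, -1.3, 1.1]
gripper_width: 0.5
0.45767107464418405 [543.87625591 110.91726956  94.99160473] [1.91394011 0.0943366  0.37665751]
0.597671074644184 [1.39897378 0.91206792]
```

View pics/side2z.png

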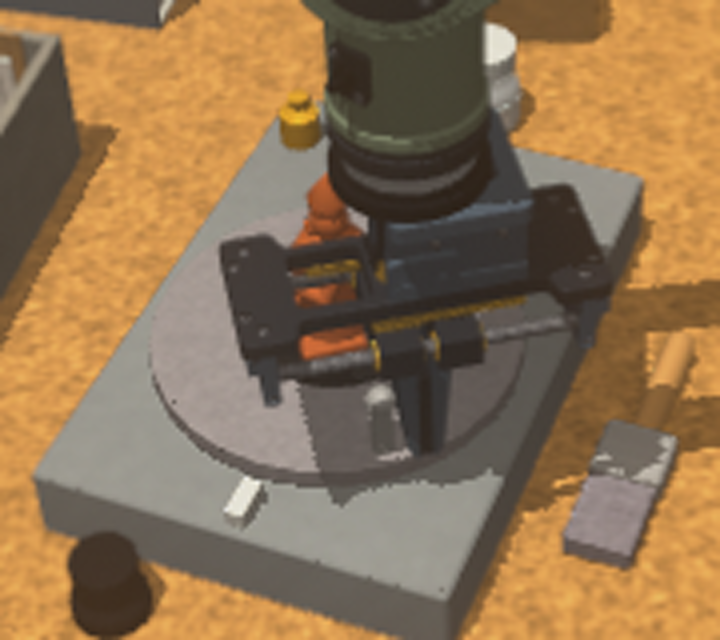

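The peg has begun to move; its ball is now at (380,393) in the crop. Contact is about 3 N and the figure is clear. I'll keep going round the arc.

```bash
python3 -m creep '[{"translation":[0.4,0.32,0],"delta_rot":[0,0,-0.05]},{"translation":[0.41,0.3,0],"delta_rot":[0,0,-0.05]},{"translation":[0.42,0.28,0],"delta_rot":[0,0,-0.05]},{"translation":[0.43,0.26,0],"delta_rot":[0,0,-0.05]},{"translation":[0.44,0.24,0],"delta_rot":[0,0,-0.05]}]'; python3 - <<'E'
from h import *
p,d=optics.grab_frame("side"); crop("side",p,(210,165,390,325),4,"pics/side3z.png")
s=readout.state();a,R=yawnow(s);print(a,s["ee_pos"],s["force"])
c,f=pushpose(a-YAW,100,21);print(a-YAW,c-s["ee_pos"][:2])
E
```

```text
time_s: 3.83
ee_pos: [563.8, 124.1, 94.8]
ee_rot: [-77.6, 89.9, -155.6]
force: [-1.0, -0.8, 1.4]
gripper_width: 0.4
0.20781685875557104 [565.20489681 124.72636963  94.91436605] [0.93100748 0.75449346 0.35162081]
0.34781685875557106 [1.91452337 0.18918975]
```

View pics/side3z.png

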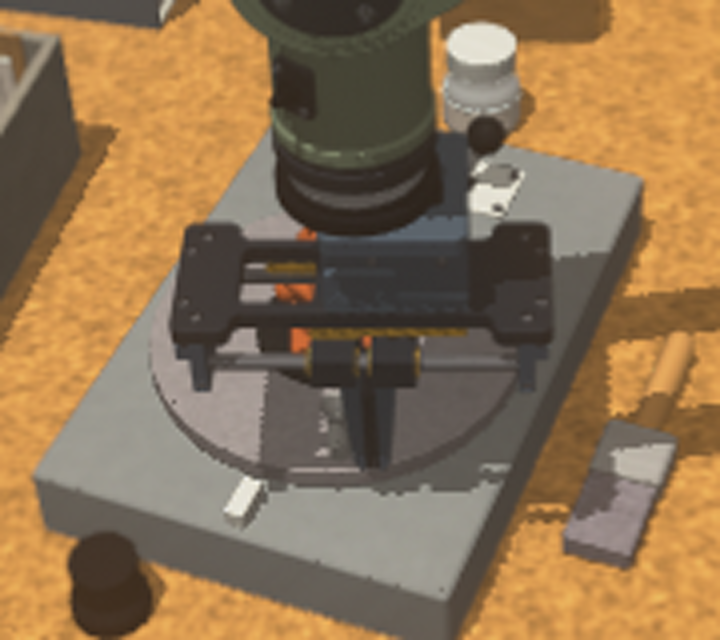

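The peg is partly hidden, around (330,410), and the figure is untouched. The estimated peg angle is about 0.36 rad.

```bash
python3 -m creep '[{"translation":[0.46,0.22,0],"delta_rot":[0,0,-0.05]},{"translation":[0.47,0.2,0],"delta_rot":[0,0,-0.05]},{"translation":[0.48,0.17,0],"delta_rot":[0,0,-0.05]},{"translation":[0.3,0.1,0],"delta_rot":[0,0,-0.05]},{"translation":[0,0,0],"delta_rot":[0,0,0]}]'; python3 - <<'E'
from h import *
p,d=optics.grab_frame("side"); crop("side",p,(210,165,390,325),4,"pics/side4z.png")
np.savez("/tmp/side4.npz",p=p,d=d)
s=readout.state();a,R=yawnow(s);print(a,s["ee_pos"],s["force"])
c,f=pushpose(a-YAW,100,21);print(a-YAW,c-s["ee_pos"][:2])
E
```

```text
time_s: 4.3
ee_pos: [582.0, 131.4, 94.9]
ee_rot: [103.9, 90.0, 14.6]
force: [-0.4, -0.8, 1.0]
gripper_width: 0.0
0.013133982004041618 [581.81751446 131.38603908  94.86033747] [ 0.10857813 -0.35564768 -0.62111196]
0.15313398200404163 [ 4.17093634 -0.27046972]
```

View pics/side4z.png

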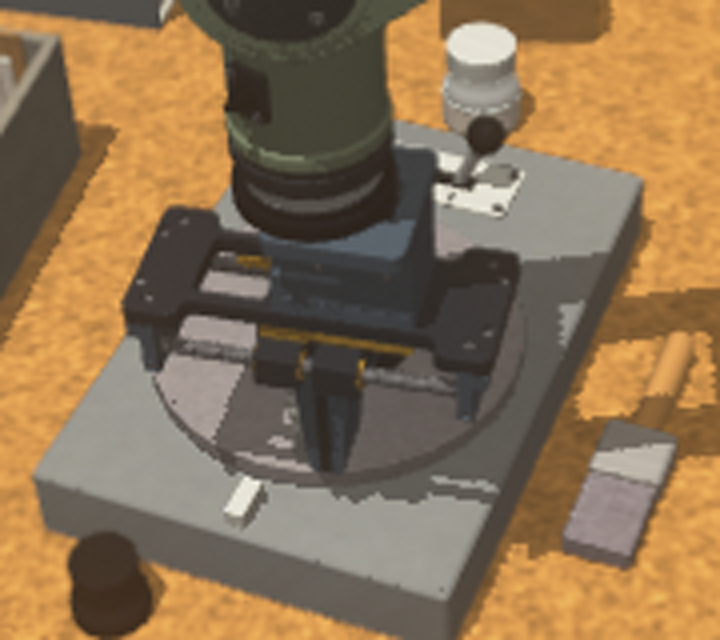

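The fingers hide the peg. I'll back straight off for a clear view of both.

```bash
python3 -m creep '[{"translation":[-1,0,0],"delta_rot":[0,0,0]},{"translation":[-2.5,0,0],"delta_rot":[0,0,0]},{"translation":[-3.5,0,0],"delta_rot":[0,0,0]},{"translation":[-3,0,0],"delta_rot":[0,0,0]},{"translation":[-2,0,0],"delta_rot":[0,0,0]}]'; python3 - <<'E'
from h import *
for n,b in(("top",(235,155,415,295)),("side",(210,165,390,325))):
    p,d=optics.grab_frame(n); crop(n,p,b,4,f"pics/{n}5z.png");np.savez(f"/tmp/{n}5.npz",p=p,d=d)
s=readout.state();a,R=yawnow(s);print(a,s["ee_pos"],s["force"])
E
```

```text
time_s: 4.77
ee_pos: [457.2, 130.8, 94.6]
ee_rot: [-79.5, 89.8, -168.8]
force: [0.1, 0.5, 1.3]
gripper_width: 0.5
0.013367233017432017 [456.7583818  130.83152565  94.82207628] [ 0.6919238  -0.3458537   0.19154567]
```

View pics/top5z.png

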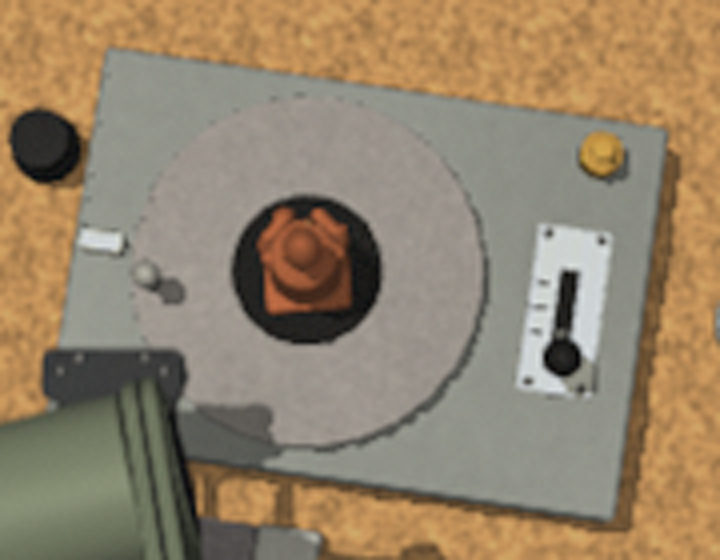

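View pics/side5z.png

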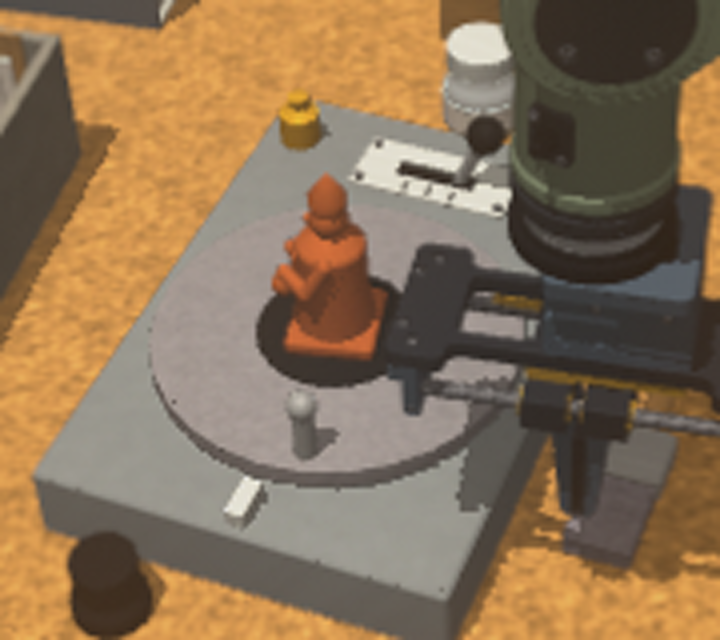

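The peg ball is now at (146,273) in the top crop, just short of the tab line; the tab is at (101,241). In the side crop the ball is at (300,405) and the tab at (244,502). The figure is untouched. Now a sub-pixel angle.

```bash
cat > ang.py <<'E'
from fit import *
import sys
def measure(n,p,pegbox,verbose=True):
    # everything in this camera's own world estimate
    g=p.astype(int);B=BT if n=="top" else BS
    V,U=np.mgrid[0:480,0:640]
    # disc outline candidates: black felt circle boundary
    q=proj(n,[[O[0],O[1],66]])[0]
    # sample felt edge radially in world at z=66
    pts=[]
    dsc=[]
    gray=cv2.cvtColor(p,cv2.COLOR_RGB2GRAY).astype(np.float32)
    for a in np.linspace(0,2*np.pi,120,endpoint=False):
        r=np.arange(30,58,.5);X=np.c_[O[0]+r*np.cos(a),O[1]+r*np.sin(a),66+0*r];uv=proj(n,X).astype(np.float32)
        v=cv2.remap(gray,uv[:,0:1],uv[:,1:2],cv2.INTER_LINEAR)[:,0]
        rgb=cv2.remap(p,uv[:,0:1],uv[:,1:2],cv2.INTER_LINEAR)[:,0].astype(int)
        if (rgb[:,0]-rgb[:,2]>45).any(): continue
        if v[0]>80 or v[-1]<100: continue
        i=np.argmax(v>(v[0]+v[-1])/2); 
        if v[i:].min()<95: continue
        pts.append(X[i,:2])
    pts=np.array(pts)
    f=lambda c:np.hypot(*(pts-c[:2]).T)-c[2]
    r=least_squares(f,[O[0],O[1],44],loss="soft_l1");C=r.x
    # tab: bright pixels
    qt=proj(n,W([C[0],C[1],YAW],[[0,124,62]]))[0].astype(int)
    sl=(slice(qt[1]-6,qt[1]+7),slice(qt[0]-9,qt[0]+10))
    w=np.clip(gray[sl]-195,0,40);tu=np.array([(U[sl]*w).sum(),(V[sl]*w).sum()])/w.sum()
    tab=atz(n,tu,62)
    if verbose: print(n,"felt",len(pts),np.round(C,2),"tab px",tu,"tab",np.round(tab,1),"dist",np.hypot(*(tab[:2]-C[:2])),"tabdir yaw",np.arctan2(-(tab[0]-C[0]),tab[1]-C[1]))
    return C,tab
def peg(n,uv,C):
    x=atz(n,uv,102);d=x[:2]-C[:2];print(n,"peg",np.round(x,1),"r",np.hypot(*d),"phi",np.arctan2(-d[0],d[1]))
if __name__=="__main__":
    k=sys.argv[1]
    for n in("top","side"):
        p=np.load(f"/tmp/{n}{k}.npz")["p"];C,tab=measure(n,p,None)
        i=2 if n=="top" else 4
        peg(n,full(n,BT if n=="top" else BS,[(float(sys.argv[i]),float(sys.argv[i+1]))])[0],C)
E
python3 ang.py 5 146 273 300 405
python3 - <<'E'
from h import *
a=np.load("/tmp/top5.npz")["p"];b=np.load("/tmp/side5.npz")["p"]
cv2.imwrite("pics/peg5.png",np.hstack([cv2.resize(x,(390,390),interpolation=cv2.INTER_NEAREST)[:,:,::-1] for x in(a[205:235,252:282],b[255:295,265:305])]))
E
```

```text
top felt 57 [610.25  30.11  44.77] tab px [259.80572597 214.75051125] tab [626.9 153.1  62. ] dist 124.12454191551453 tabdir yaw -0.13415146169927342
top peg [602.6 121.8 102. ] r 91.99098592855547 phi 0.08355100147728108
side felt 41 [609.13  32.45  45.69] tab px [270.17652251 288.6407767 ] tab [625.7 157.6  62. ] dist 126.21301066542446 tabdir yaw -0.13137564539375307
side peg [601.5 124.3 102. ] r 92.19191934683498 phi 0.08335643142331293
```

View pics/peg5.png

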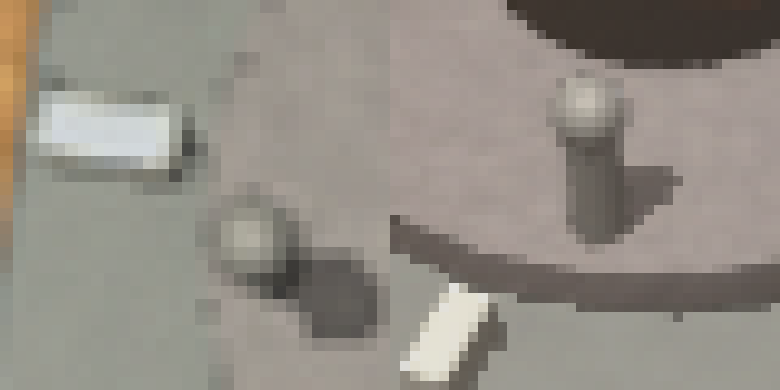

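Both cameras agree: the peg is at radius 92.0/92.2 mm (should be 92), the tab at 124/126 mm, and the remaining angle is about 0.217 rad, or roughly 20 mm in +x. Contact is about 20 mm ahead of the TCP. I'll push to about 5 mm short, then look again.

```bash
sed -i 's/^O=.*/O=np.array([609.7,31.3]);YAW=-0.134/' h.py
python3 -m creep '[{"translation":[3,0.1,0],"delta_rot":[0,0,-0.05]},{"translation":[3.5,0.1,0],"delta_rot":[0,0,-0.05]},{"translation":[3.5,0,0],"delta_rot":[0,0,-0.047]},{"translation":[1.2,0,0],"delta_rot":[0,0,0]},{"translation":[0.5,0,0],"delta_rot":[0,0,0]}]'; python3 -m creep '[{"translation":[0.5,0,0],"delta_rot":[0,0,0]},{"translation":[0.5,0,0],"delta_rot":[0,0,0]},{"translation":[0.5,0,0],"delta_rot":[0,0,0]},{"translation":[0.5,0,0],"delta_rot":[0,0,0]},{"translation":[0.3,0,0],"delta_rot":[0,0,0]}]'; python3 -m creep '[{"translation":[0.05,0,0],"delta_rot":[0,0,0]},{"translation":[0,0,0],"delta_rot":[0,0,0]}]';python3 - <<'E'
from h import *
s=readout.state();a,R=yawnow(s);print(a,s["ee_pos"],s["force"])
E
```

```text
time_s: 5.28
ee_pos: [581.7, 133.4, 94.9]
ee_rot: [106.6, 89.8, 8.8]
force: [0.1, 0.2, 0.2]
gripper_width: 0.7
time_s: 5.7
ee_pos: [601.6, 133.5, 95.0]
ee_rot: [51.9, 90.0, -45.9]
force: [-1.8, 1.1, -1.1]
gripper_width: 0.4
time_s: 5.87
ee_pos: [602.7, 133.1, 95.2]
ee_rot: [79.8, 89.9, -18.0]
force: [-0.6, -0.4, -0.2]
gripper_width: 0.3
-0.1356985646781128 [602.67063813 133.1385083   95.17889488] [-0.62384012 -0.40036284 -0.19755615]
```

```bash
python3 -m creep '[{"translation":[-1,0.1,0],"delta_rot":[0,0,0]},{"translation":[-3,0.4,0],"delta_rot":[0,0,0]},{"translation":[-4,0.5,0],"delta_rot":[0,0,0]},{"translation":[-3.5,0.5,0],"delta_rot":[0,0,0]},{"translation":[-2,0.2,0],"delta_rot":[0,0,0]}]'; python3 - <<'E'
from h import *
for n,b in(("top",(235,155,415,295)),("side",(210,165,390,325))):
    p,d=optics.grab_frame(n); crop(n,p,b,4,f"pics/{n}6z.png");np.savez(f"/tmp/{n}6.npz",p=p,d=d)
s=readout.state();a,R=yawnow(s);print(a,s["ee_pos"],s["force"])
a=np.load("/tmp/top6.npz")["p"];b=np.load("/tmp/side6.npz")["p"]
cv2.imwrite("pics/peg6.png",np.hstack([cv2.resize(x,(390,390),interpolation=cv2.INTER_NEAREST)[:,:,::-1] for x in(a[205:235,252:282],b[255:295,255:295])]))
E
```

```text
time_s: 6.28
ee_pos: [462.1, 149.9, 94.7]
ee_rot: [-65.0, 89.8, -162.8]
force: [0.1, -0.6, 0.4]
gripper_width: 0.5
-0.13424340362300746 [462.5752703  149.97722749  95.05502242] [ 0.36492612  0.38290158 -0.17068267]
```

View pics/top6z.png

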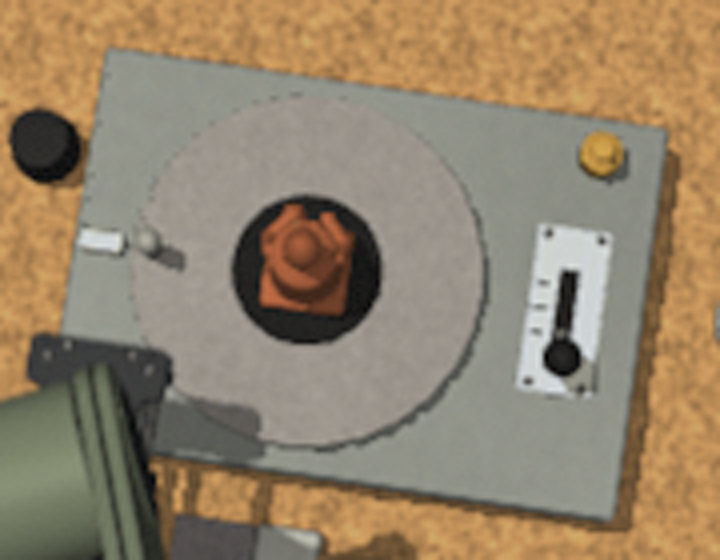

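View pics/side6z.png

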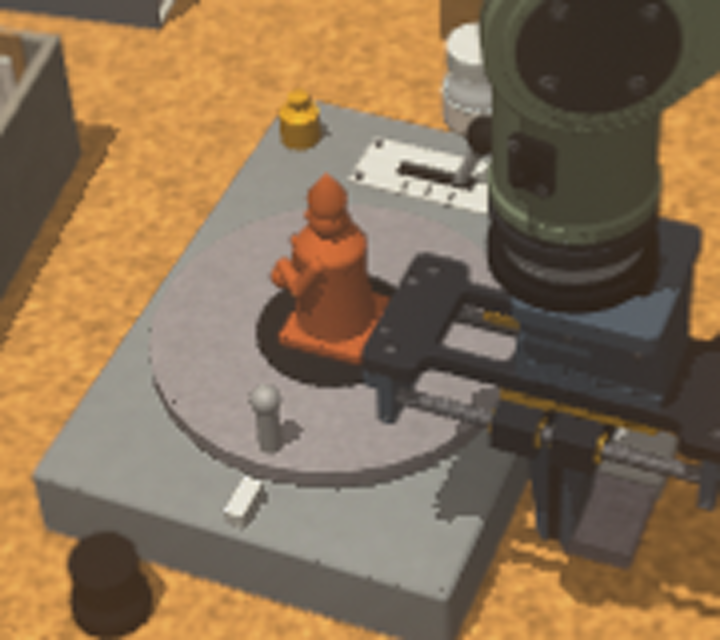

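View pics/peg6.png

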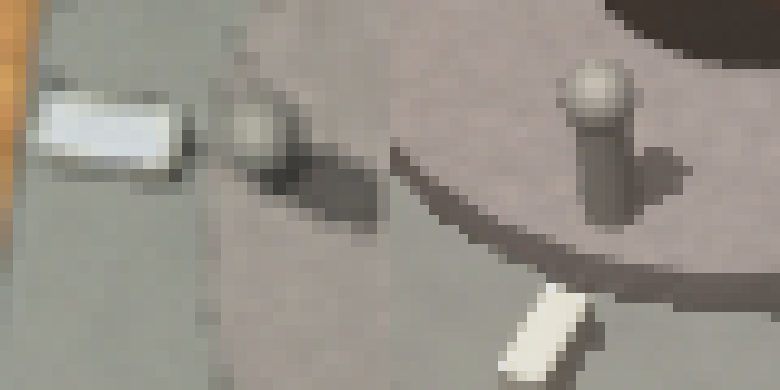

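```bash
python3 ang.py 6 145.5 240 264.5 397; python3 - <<'E'
# second estimate: background-difference centroid of peg ball (frames 5 vs 6)
from ang import *
for n,b,c0,c1 in(("top",None,(270.9,222.9),(270.9,214.6)),("side",None,(284.7,266),(275.7,263.9))):
    A=np.load(f"/tmp/{n}5.npz")["p"].astype(float);Bm=np.load(f"/tmp/{n}6.npz")["p"].astype(float)
    # subpixel shift of the ball template between frames by matching upsampled patches (ball only)
    def patch(I,c,r): 
        V,U=np.mgrid[-r:r+.01,-r:r+.01];return cv2.remap(I.astype(np.float32),(U+c[0]).astype(np.float32),(V+c[1]).astype(np.float32),cv2.INTER_CUBIC)
    V,U=np.mgrid[-3:3.01,-3:3.01];m=(U**2+V**2<=3.3**2)&(U-(-V)*0<9)
    if n=="top": m&=~((U>1)&(V>1))
    best=None
    T=patch(A,c0,3)
    for dx in np.arange(-2,2,.1):
        for dy in np.arange(-2,2,.1):
            e=((patch(Bm,(c1[0]+dx,c1[1]+dy),3)-T)[m]**2).mean()
            if best is None or e<best[0]: best=(e,dx,dy)
    print(n,best)
E
```

```text
top felt 52 [610.33  30.09  44.85] tab px [259.79133858 214.74015748] tab [626.9 153.2  62. ] dist 124.17038911825051 tabdir yaw -0.1336592891191947
top peg [621.8 122.5 102. ] r 93.13662782310264 phi -0.1234914397387953
side felt 36 [608.85  32.22  45.9 ] tab px [270.17279726 288.64585115] tab [625.7 157.6  62. ] dist 126.49313431083318 tabdir yaw -0.13332921277966933
side peg [620.9 122.9 102. ] r 91.52633532501649 phi -0.13194806850756774
top (np.float32(15.352728), np.float64(0.30000000000000204), np.float64(1.7763568394002505e-15))
side (np.float32(4.3058705), np.float64(1.7763568394002505e-15), np.float64(0.5000000000000022))
```

The peg stands in line: the remaining angle is about 0.001–0.01 rad, and the figure has been clear throughout. Now the lever targets.

```bash
python3 - <<'E'
from h import *
from fit import L_
s=readout.state();p=[O[0],O[1],YAW];print("loc",L_(p,s["ee_pos"]))
for x in(-150,-75,-54,0,10):print(x,lev(x),lev(x)-s["ee_pos"][:2])
E
```

```text
loc [-161.66101875   97.95756955   95.05502242]
-150 [ 440.336788   -102.27058965] [ -22.2384823  -252.24781715]
-75 [ 514.66444495 -112.29054035] [  52.08917466 -262.26776784]
-54 [ 535.4761889  -115.09612654] [  72.9009186  -265.07335403]
0 [ 588.99210191 -122.31049104] [ 126.41683161 -272.28771853]
10 [ 598.90245617 -123.64648446] [ 136.32718587 -273.62371195]
```

```bash
python3 -m creep '[{"translation":[-0.2,-2.2,0],"delta_rot":[0,0,0]},{"translation":[-0.3,-3.5,0],"delta_rot":[0,0,0]},{"translation":[-0.3,-3.5,0],"delta_rot":[0,0,0]},{"translation":[-0.3,-3.5,0],"delta_rot":[0,0,0]},{"translation":[-0.3,-3.5,0],"delta_rot":[0,0,0]}]'; python3 -m creep '[{"translation":[-0.3,-3.5,0],"delta_rot":[0,0,0]},{"translation":[0,-3.5,0],"delta_rot":[0,0,0]},{"translation":[1.5,-2.2,0],"delta_rot":[0,0,0]},{"translation":[2.5,-0.4,0],"delta_rot":[0,0,0]},{"translation":[2,-0.3,0],"delta_rot":[0,0,0]}]'; python3 -m creep '[{"translation":[0.5,0,0],"delta_rot":[0,0,0]},{"translation":[0,0,0],"delta_rot":[0,0,0]}]'; python3 - <<'E'
from h import *
from fit import L_
p,d=optics.grab_frame("side"); crop("side",p,(210,165,390,325),4,"pics/side7z.png")
s=readout.state();a,R=yawnow(s);print(a,L_([O[0],O[1],YAW],s["ee_pos"]),s["ee_pos"],s["force"])
E
```

```text
time_s: 6.8
ee_pos: [453.8, -13.4, 95.4]
ee_rot: [83.9, 89.9, -13.8]
force: [0.1, -0.0, -0.4]
gripper_width: 0.6
time_s: 7.22
ee_pos: [512.1, -113.2, 95.6]
ee_rot: [76.4, 89.8, -21.6]
force: [-0.0, -0.1, 0.7]
gripper_width: 0.5
time_s: 7.38
ee_pos: [516.8, -111.3, 95.0]
ee_rot: [77.7, 89.9, -20.1]
force: [0.2, -0.5, 0.1]
gripper_width: 0.6
-0.1358217553787441 [ -74.78703381 -153.4253688    94.77055255] [ 515.08587169 -110.75847719   94.77055255] [ 0.19758546 -0.46487908 -0.04188683]
```

View pics/side7z.png

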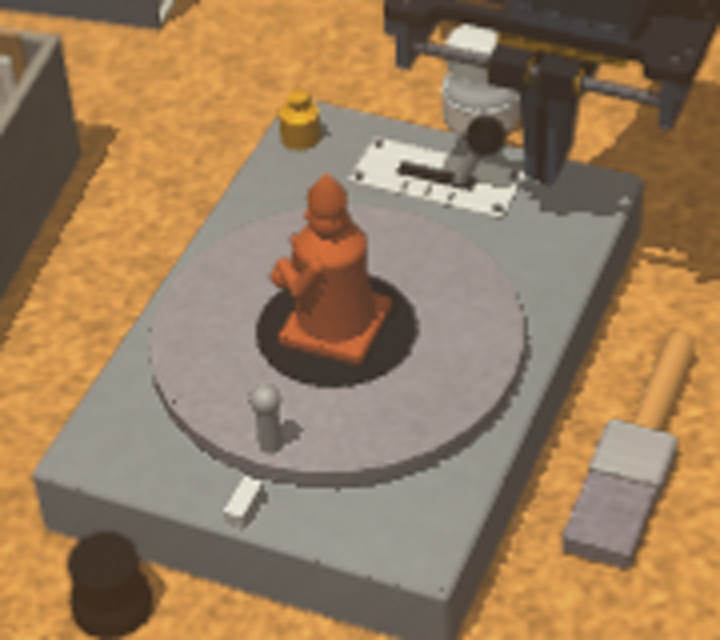

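The fingers (550,120) are right behind the lever ball (486,135), and the jar is clear. The peg still points at the tab. I'll start the lever push.

```bash
python3 -m creep '[{"translation":[0.6,-0.1,0],"delta_rot":[0,0,0]},{"translation":[0.6,-0.1,0],"delta_rot":[0,0,0]},{"translation":[0.5,-0.07,0],"delta_rot":[0,0,0]},{"translation":[0.5,-0.07,0],"delta_rot":[0,0,0]},{"translation":[0.5,-0.07,0],"delta_rot":[0,0,0]}]';python3 -m creep '[{"translation":[0.5,-0.07,0],"delta_rot":[0,0,0]},{"translation":[0.5,-0.07,0],"delta_rot":[0,0,0]},{"translation":[0.5,-0.07,0],"delta_rot":[0,0,0]},{"translation":[0.5,-0.07,0],"delta_rot":[0,0,0]},{"translation":[0.5,-0.07,0],"delta_rot":[0,0,0]}]'; python3 - <<'E'
from h import *
from fit import L_
p,d=optics.grab_frame("side"); crop("side",p,(210,165,390,325),4,"pics/side8z.png")
s=readout.state();a,R=yawnow(s);print(a,L_([O[0],O[1],YAW],s["ee_pos"]),s["ee_pos"],s["force"])
E
```

```text
time_s: 7.85
ee_pos: [538.9, -114.0, 95.0]
ee_rot: [-91.8, 89.5, 170.5]
force: [-14.5, 1.5, 13.2]
gripper_width: 0.1
time_s: 8.27
ee_pos: [567.9, -118.3, 95.1]
ee_rot: [86.4, 89.9, -11.3]
force: [-1.8, -0.5, 0.9]
gripper_width: 0.4
-0.13594313007579323 [ -20.40574666 -153.84877319   95.09214137] [ 568.92308721 -118.44339015   95.09214137] [ 0.26427474 -0.15476043  0.07208475]
```

View pics/side8z.png

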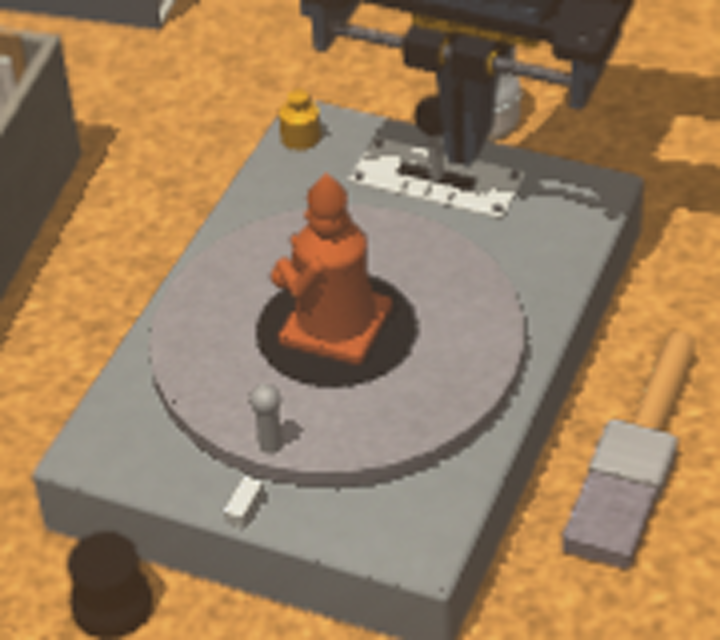

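The lever is upright, at its first detent. The contact force spiked to 14.5 N on the way out of rest, so I'll use smaller steps for the second stage.

```bash
python3 -m creep '[{"translation":[0.25,-0.03,0],"delta_rot":[0,0,0]},{"translation":[0.25,-0.03,0],"delta_rot":[0,0,0]},{"translation":[0.25,-0.03,0],"delta_rot":[0,0,0]},{"translation":[0.25,-0.04,0],"delta_rot":[0,0,0]},{"translation":[0.25,-0.04,0],"delta_rot":[0,0,0]}]';python3 -m creep '[{"translation":[0.25,-0.03,0],"delta_rot":[0,0,0]},{"translation":[0.25,-0.03,0],"delta_rot":[0,0,0]},{"translation":[0.25,-0.04,0],"delta_rot":[0,0,0]},{"translation":[0.25,-0.04,0],"delta_rot":[0,0,0]}]'; python3 - <<'E'
from h import *
from fit import L_
p,d=optics.grab_frame("side"); crop("side",p,(210,165,390,325),4,"pics/side9z.png")
s=readout.state();a,R=yawnow(s);print(a,L_([O[0],O[1],YAW],s["ee_pos"]),s["ee_pos"],s["force"])
E
```

```text
time_s: 8.73
ee_pos: [579.1, -119.8, 95.0]
ee_rot: [-97.8, 89.9, 164.4]
force: [-1.9, 0.4, 1.5]
gripper_width: 0.7
time_s: 9.07
ee_pos: [590.5, -121.5, 94.9]
ee_rot: [86.1, 89.9, -11.7]
force: [0.0, -0.0, 0.1]
gripper_width: 0.9
-0.13597422779995622 [   1.99280617 -153.97998205   95.01746143] [ 591.10331714 -121.56585471   95.01746143] [ 0.93272058 -0.90825969 -0.2424261 ]
```

View pics/side9z.png

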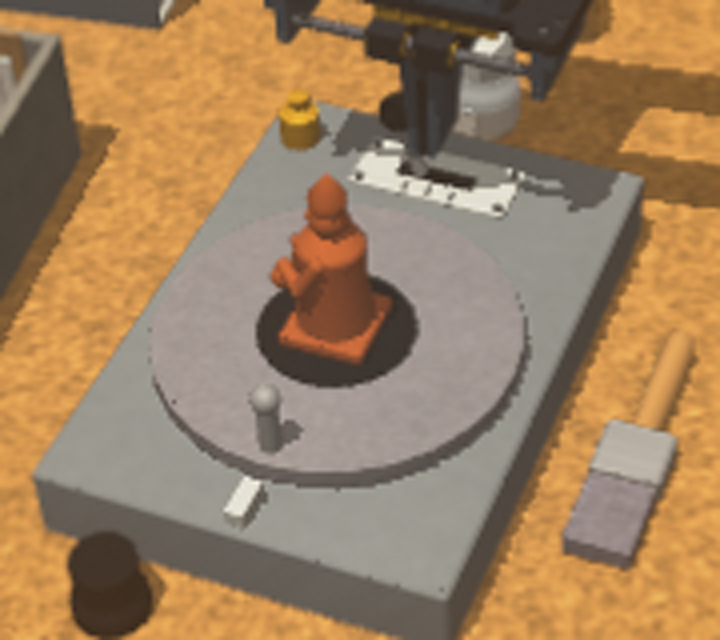

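The ball is now at about (393,112) in the crop and ahead of the fingers, and the force is zero, so the lever has snapped over. I'll back off clear and check.

```bash
python3 -m creep '[{"translation":[-1,0.13,0],"delta_rot":[0,0,0]},{"translation":[-2.5,0.33,0],"delta_rot":[0,0,0]},{"translation":[-3.5,0.47,0],"delta_rot":[0,0,0]},{"translation":[-3.5,0.47,0],"delta_rot":[0,0,0]},{"translation":[-3.5,0.47,0],"delta_rot":[0,0,0]}]';python3 -m creep '[{"translation":[-2,0,2],"delta_rot":[0,0,0]},{"translation":[-1,0,3],"delta_rot":[0,0,0]},{"translation":[0,0,3],"delta_rot":[0,0,0]},{"translation":[0,0,1.5],"delta_rot":[0,0,0]},{"translation":[0,0,0],"delta_rot":[0,0,0]}]'; python3 - <<'E'
from h import *
for n,b in(("top",(235,155,415,295)),("side",(210,165,390,325))):
    p,d=optics.grab_frame(n); crop(n,p,b,4,f"pics/{n}10z.png");np.savez(f"/tmp/{n}10.npz",p=p,d=d)
E
python3 ang.py 10 145.5 240 264.5 397
python3 - <<'E'
from h import *
print(readout.state()["ee_pos"])
E
```

```text
time_s: 9.53
ee_pos: [447.3, -102.2, 94.8]
ee_rot: [-82.4, 90.0, 179.8]
force: [0.6, 0.2, 1.3]
gripper_width: 0.6
time_s: 9.95
ee_pos: [421.0, -103.1, 193.6]
ee_rot: [82.5, 89.5, -15.3]
force: [0.3, 1.5, 0.2]
gripper_width: 0.5
top felt 47 [610.37  30.1   44.9 ] tab px [259.8265896  214.76300578] tab [626.8 153.1  62. ] dist 124.06709649605772 tabdir yaw -0.13300357889028347
top peg [621.8 122.5 102. ] r 93.12552514449943 phi -0.12306672633900605
side felt 64 [609.25  32.62  45.51] tab px [270.18105516 288.56235012] tab [625.7 157.4  62. ] dist 125.82775124064106 tabdir yaw -0.1312608749850775
side peg [620.9 122.9 102. ] r 91.07203706823975 phi -0.1282174082843065
[ 419.03814127 -102.50859572  190.07073594]
```

View pics/top10z.png

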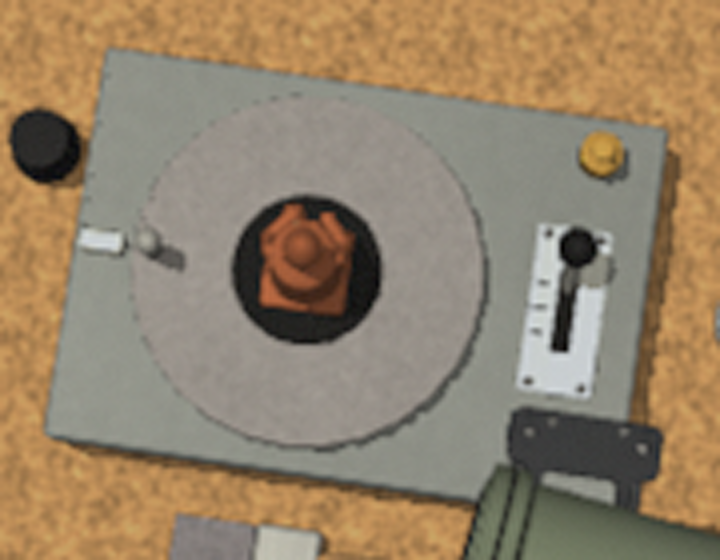

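View pics/side10z.png

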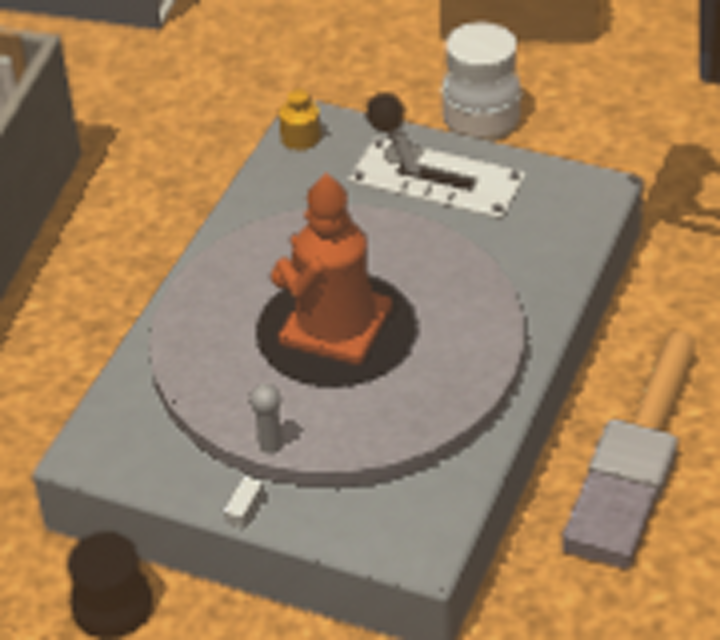

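```bash
python3 - <<'E'
from fit import *
for n,B,q,o in(("top",BT,(577,246),(610.3,30.1)),("side",BS,(385,111),(609.1,32.4))):
    print(n,L_(np.array([*o,YAW]),atz(n,full(n,B,[q])[0],93)))
    b=np.array([0,0]);
    for th in(-.03,0,.03):
        q=proj(n,[[o[0]-92*np.sin(th+YAW),o[1]+92*np.cos(th+YAW),102]])[0];print(th,(q-B+.5)*4-.5)
E
python3 -m creep '[{"translation":[0,0,0],"delta_rot":[0,0,0]},{"translation":[0,0,0],"delta_rot":[0,0,0]}]'
```

```text
top [  33.56947055 -154.55812009   93.        ]
-0.03 [148.4972757  234.01034588]
0 [147.67999892 238.67490027]
0.03 [147.00372177 243.36208227]
side [  33.40455969 -156.02064797   93.        ]
-0.03 [258.38637327 396.29842057]
0 [263.22067536 397.72017748]
0.03 [268.12968774 399.03278755]
time_s: 10.22
ee_pos: [418.6, -102.3, 188.6]
ee_rot: [-96.9, 89.8, 165.3]
force: [0.5, 0.6, -0.3]
gripper_width: 0.4
```

```bash
python3 -c "
from workcell import env;print(env.job_done())"
```

```text
the job is handed in; nothing more can be done
None
```

I pushed the peg round with the closed fingertips until it lined up with the index tab. Then I pushed the brake lever through its first detent to the second stop, backed off and handed the job in at about 10 s of the 61 s allowed.

Last checks:
- **Peg:** both cameras put it about 0.003–0.01 rad (under 0.6°) short of the tab line. That is within what I can measure, so I left it there.
- **Lever:** both cameras put the ball at x ≈ +33.5 mm in the plinth frame; locked is +33 mm. It stayed there after I backed off.
- **Other things:** the figure was never near the gripper beyond passing views. In the last pictures the weight, loupe, jar and brush looked unmoved. I did not look at the bowl and carton again, but no move went near them.
- **Robot:** it finished raised and clear of everything, with force readings at noise level.

Two things were less than ideal:
- **Force on the lever:** a reading of about 14.5 N sideways and 13 N upward appeared as the lever left its rest. That is well under the limits but firmer than I meant, so I took the second stage in smaller steps.
- **Plinth position:** the first two-camera fit of the plinth was off by a few pixels. I replaced it with measurements of the disc's centre and the tab; those gave the peg radius as 91–93 mm (should be 92) and the tab distance as 124–126 mm (should be 124).

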